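Free-spin check of a bench centrifuge after transport

ROBOT

A 6-joint arm with a two-finger parallel gripper is mounted at the origin on a cart in front of the work surface, level with it; the furniture and walls round the work are solid. World frame = base frame: x ahead of the robot, y to its left, z up, the work surface at z = 0. Lengths are in m, angles in rad, forces in N, time in s.
With the tool pointing down it reaches from about 0.4 to 0.925 m from the base axis. Payload 3.4 kg.
Tool frame: the origin (TCP) lies on the centre line of the jaws, within the pads' length; the fingertips stand 19 mm ahead of it and the grasp point (between the pads) is the TCP; z points along the fingers, y is the line along which they close (so a half turn about z gives the same grasp; the last joint's range is limited). The gripper opens to 85 mm and grips with 20 to 120 N. Pads are 22 mm wide; open, the fingers measure 114 mm over their backs; the gripper's body (76 mm by 85 mm) begins 54 mm behind the grasp point. The pads swing forward as they close: fully open they stand 13 mm farther back than shut.
Start: joints at [1.099, 0.307, 1.506, -0, 1.328, -0.073], TCP at [0.223, 0.53, 0.25] pointing down, gripper open.
Joint ranges: [-3.12, 3.12], [-1.05, 2.28], [0.14, 2.33], [-1.42, 4.57], [0.1, 2.73], [-2.68, 2.68]. Speed limits (rad/s): [2.57, 2.57, 3.14, 3.14, 3.14, 3.14].

INTERFACE

Orientations are given as a unit quaternion [x, y, z, w].
In Python, from cell import manip, viewer, telemetry gives the robot as it stands (manip), with the cameras (viewer) and the readings (telemetry).
- The arm moves only by the shell command python3 jog.py 'ROWS' [FORCE]. ROWS is rows parted by semicolons, their numbers by spaces, 1 to 5 of them, each of 7 numbers: dx, dy, dz in m, then a rotation vector rx, ry, rz in rad, then the finger opening in m; each row is the pose to reach, as a shift and turn from the pose commanded when the command began, along the tool's axes at that moment; what a row does not reach only later rows make up. A row lasts 1/10 s, in which the tool goes at most 0.05 m and 0.15 rad, less where a joint would pass 70% of its speed; a pose out of reach is approached as far as the arm can. The fingers move at their own pace and stop on an object; FORCE is the grip in N (left out, the last holds). Time passes only in rows, so rows that do not move let the fingers close. It prints the time, the measured TCP pose, the force, the opening and the grip force at its end.
- telemetry.read_state(): the state, without advancing time (a new reading comes with each control period).
- viewer.camera(name): name is "scene" or "top" or "wrist"; returns a dict with "color" (384x512x3 uint8, blue, green, red), "depth" (384x512 float32, m along the optical axis (not along the pixel's ray), 0 where there is no reading), "camera_matrix" (3x3 intrinsics, pixels), "R" (3x3) and "t" (3): a world point X has camera coordinates R X + t; the wrist camera has in their place "mount" (4x4, takes a point from camera to tool coordinates, whose origin is the TCP and whose axes are the flange's). Camera axes: x right, y down, z forward; pixel columns grow to the right and rows downward; lengths in m; the calibration is good to about 2 mm. A picture is of the moment at which its call begins: read the wrist's pose just before it.
- manip.sign_off(): hands the job in; it is judged then, once.
The state is a dict: "t": time; "joint_pos": joint angles; "joint_velocities": joint speeds; "effort": joint torques, N m; "ee_pos": TCP position; "tcp_rot": TCP orientation; "contact_force": force on the tool from outside, world axes, zero at the start; "moment": the same for the moment, N m; "gripper_width": finger opening in m; "grasp_force": force on a finger pad.
Only numpy, scipy, OpenCV 4.12 (cv2) and the standard library are available. Lean on these libraries where they do the work, as an engineer would, in place of code of your own. Each camera call takes 0.05 s, during which the arm holds its last target. There are 200 camera calls.

TASK

The bench centrifuge has just been moved: swing its lid right open by the bar handle, lift the black transit bracket off the rotor and lay it in the steel tray. Then flick the empty rotor with a fingertip so that it spins on by itself, untouched, for at least a second; keep the lid open until the rotor has come to a standstill, then close the lid fully. Leave the bottle, the pot, the tape roll and the tube rack where they stand.

Things in the scene. Friction and masses are not known exactly. Their poses are not given: they have to be found in the camera images.
- centrifuge: Bench centrifuge, white with grey front panel, 250 x 212 mm, 126 mm high with the lid shut; heavy, does not move. Origin on the bench under the rotor axis; x points to its back (hinge side), -x to its front panel, z up. Its flat deck is 90 mm above the bench. Pairs of lugs on the deck at front and back (7 mm high, 17 mm apart inside) keep the ends of the transit bracket.
- bowl (a point): Middle of the bowl's mouth, on the rotor axis, level with the deck. The bowl is round, open at the top, 170 mm across and 60 mm deep; the rotor turns in it.
- lid (a joint): Angle of the grey hood lid (204 x 206 mm, 32 mm high): 0 shut on the deck, grows as its front rises, stop at 1.75 (leaning back past upright). The hinge is stiff: the lid stays at any angle it is left at and takes about 2 to 3 N at the handle to move. It starts shut or slightly ajar.
- lid_handle (a point): Middle of the lid's bar handle: a round steel bar 10 mm thick, parallel to the hinge, 74 mm free between its two legs, 40 mm in front of the lid's front edge (centre to edge), so a finger fits on each side of it from above, both with the lid shut (bar in front, 104 mm above the bench) and with it upright (bar on top). 240 mm from the hinge axis.
- lid_hinge (a point): Middle of the lid's hinge axis, at the centrifuge's back, 104 mm behind the rotor axis and 94 mm above the bench; the axis runs along the centrifuge's y.
- rotor (a joint): Angle of the empty rotor about its upright axis, counter-clockwise from above; at 0 its four arms point along the centrifuge's x, y, -x, -y. Turns endlessly either way, on light bearings: left alone at 3 rad/s it runs down in about 3 s. The transit bracket blocks it until lifted off.
- rotor_top (a point): Middle of the rotor, at the height of its arms' top face, 6 mm below the deck. Aluminium; arms 14 mm wide, 16 mm tall, to 70 mm from the axis, with a cross piece 34 mm wide (46 mm with its pins) from 60 to 70 mm out; between the arms it is open to the bowl's floor. Hub 44 mm across, flush with the arms' tops, with a nut 4 mm high on it.
- bracket: Black plastic transit bracket, about 60 g: bar 190 (its x) x 14 (y) x 8 mm; grip block 44 x 14 mm on its middle, top 22 mm above the bar's underside; four prongs 16 mm below the bar, 42 mm either side of the middle, 28 mm over all in y. Origin: middle of the bar's underside. Lies across the bowl along the centrifuge's x, ends on the deck, prongs astride two arms; lifts straight up.
- tray: Shallow stainless tray, 250 (its x) x 140 x 22 mm high, walls and floor 3 mm, about 0.45 kg, loose on the bench to the left or right of the centrifuge. Origin: centre of its underside.
- rack_blue: Blue tube rack, 251 (its x) x 101 x 115 mm high, on the other side of the centrifuge; bystander. Origin: centre of its underside.
- bottle_amber: Amber bottle with screw cap, 75 mm across, 178 mm high, behind the centrifuge's left rear corner; bystander. Origin: centre of its underside.
- pot_white: Small white pot, 32 mm across, 58 mm high, near the bench's front edge; bystander. Origin: centre of its underside.
- tape_roll: Roll of label tape lying flat, 61 mm across, 19 mm high, near the bench's front edge; bystander. Origin: centre of its underside.

How it is judged:
By the outcome, as a careful person would: the job done as asked, in the order asked, and still so for the second after the job is handed in, with the robot touching nothing.
It also fails if it takes over 72 s, if anything falls off the work surface, if the arm or the gripper's body presses on something with over 40 N, if the wrist force passes 120 N, or if a joint passes its speed limit or range.

## Working session

There is one attempt and no reset: what is moved stays moved. The work goes in short steps, Python scripts to look and compute and a shell command to move; the robot and the scene stay as the last step left them, time stands still between calls to the robot, and variables do not carry over. Pictures are saved under pics/ and viewed, at most 10 in all, crops included, and the job is handed in when it is done.

```bash
ls; mkdir -p pics; cat > h.py <<'E'
import numpy as np,cv2
from cell import manip, viewer, telemetry
from scipy.spatial.transform import Rotation as Ro
def cap(n,f):
    c=viewer.camera(n); np.savez('/tmp/'+f+'.npz',**c); cv2.imwrite('pics/'+f+'.png',c['color']); return c
def load(f): return dict(np.load('/tmp/'+f+'.npz'))
def pt(c,u,v,z=None):
    K=c['camera_matrix'];r=np.linalg.inv(K)@[u,v,1]
    if z is None: p=r*c['depth'][int(v),int(u)]; return c['R'].T@(p-c['t'])
    o=-c['R'].T@c['t'];d=c['R'].T@r
    return o+d*(z-o[2])/d[2]
E
python3 - <<'E'
from h import *
a=cap('top','top1');b=cap('scene','sc1')
im=cv2.resize(a['color'],(800,600));cv2.imwrite('pics/top1b.png',im)
print(a['R'],a['t'],a['camera_matrix']); s=telemetry.read_state();print(s['ee_pos'],s['tcp_rot'],s['t'])
E
```

```text
cell.py
jog.py
pics
[[-1.84063280e-04 -9.99999766e-01  6.59049498e-04]
 [-9.90648370e-01  9.24214798e-05 -1.36439722e-01]
 [ 1.36439629e-01 -6.77999854e-04 -9.90648156e-01]] [0.01190319 0.57371056 1.21855522] [[364.72784756   0.         249.95756874]
 [  0.         364.72784756 188.68357215]
 [  0.           0.           1.        ]]
[0.22301449 0.52931936 0.24948465] [ 1.98060890e-01  9.80189264e-01 -9.12831844e-04 -2.41493489e-04] 0.1
```

View pics/top1b.png

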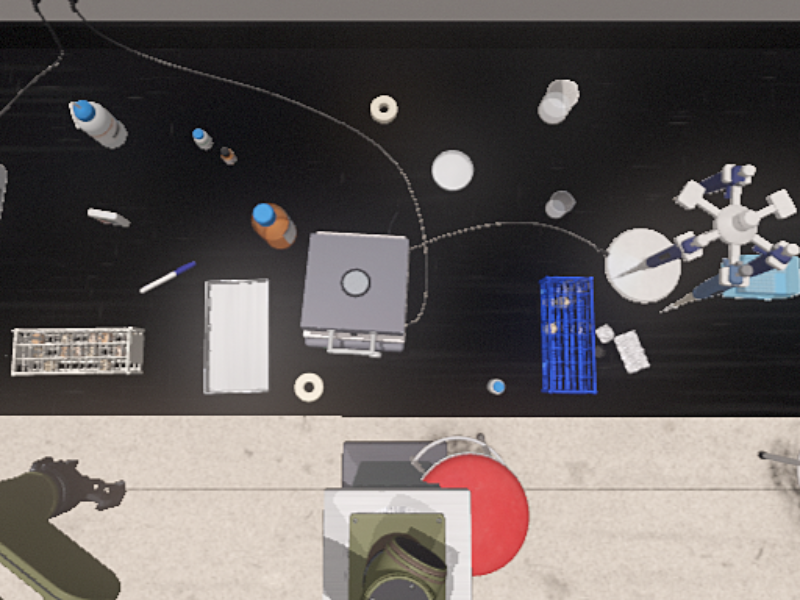

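View pics/sc1.png

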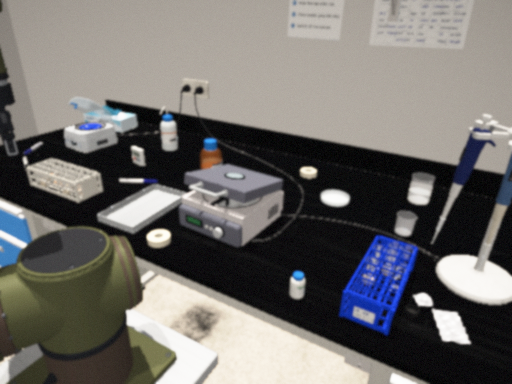

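The top view (800 px wide) shows the centrifuge lid at about (355,283) with its handle bar near (353,350). The tray is left at (237,336), the tape roll at (308,387), the pot at (496,386), the rack at (568,335) and the bottle at (272,222).

```bash
python3 - <<'E'
from h import *
a=load('top1')
s=512/800
for n,u,v in [('lidBL',314,236),('lidBR',405,240),('lidFR',402,326),('lidFL',306,328),('knob',355,283),('tray',237,336),('trayFL',206,391),('trayBR',267,282),('tape',298,387),('bottle',264,213)]:
    print(n,pt(a,u*s,v*s).round(3))
# cloud of high-ish points near the centrifuge front: handle
v,u=np.mgrid[140:235,185:270]
K=a['camera_matrix'];d=a['depth'][140:235,185:270]
P=np.stack([(u-K[0,2])*d/K[0,0],(v-K[1,2])*d/K[1,1],d],-1).reshape(-1,3)
W=(P-a['t'])@a['R']
np.set_printoptions(suppress=True,linewidth=200)
Z=W[:,2].reshape(d.shape)
print((Z[72:92:1,8:70:3]*1000).astype(int))
im=a['color'][135:265,125:275];cv2.imwrite('pics/crop1.png',cv2.resize(im,None,fx=5,fy=4.6,interpolation=cv2.INTER_CUBIC)[:600,:750])
# tray rect
v,u=np.mgrid[0:384,0:512];d=a['depth']
P=np.stack([(u-K[0,2])*d/K[0,0],(v-K[1,2])*d/K[1,1],d],-1)
W=(P-a['t'])@a['R']
m=(W[...,2]>-.003+.003)&(W[...,2]<.04)&(u>120)&(u<180)&(v>170)&(v<260)&(a['color'].min(2)>90)
print(cv2.minAreaRect(W[m][:,:2].astype(np.float32)))
m=(W[...,2]>.08)&(W[...,2]<.2)&(u>185)&(u<270)&(v>140)&(v<213)
print(cv2.minAreaRect(W[m][:,:2].astype(np.float32)))
m=(W[...,2]>.085)&(W[...,2]<.2)&(u>185)&(u<270)&(v>216)&(v<235)
print(cv2.minAreaRect(W[m][:,:2].astype(np.float32)),W[m][:,2].mean())
E
```

```text
lidBL [0.686 0.171 0.125]
lidBR [ 0.678 -0.018  0.121]
lidFR [ 0.495 -0.011  0.157]
lidFL [0.491 0.18  0.153]
knob [0.583 0.084 0.147]
tray [0.485 0.356 0.007]
trayFL [0.364 0.418 0.015]
trayBR [0.605 0.289 0.025]
tape [0.372 0.215 0.021]
bottle [0.72  0.265 0.177]
[[   3   89   87   88   90   86  144  131  132  136  143  140  145  144  147  149  146  152  157  157  154]
 [   2   89   86   94   88   91  148   91   83   94   99   96   94  128  135  149  135  145  144  147  146]
 [  -1   88   90   86   90   89  146   90   90   86   92   95  101   91   90  147   89   92  135  132  137]
 [   0   80   90   90   90   90  147   89   86   93   93   88   90   92   89  146   92   90   91   92   90]
 [  -1   65   72   70   71   72  146   79   88   90   86   90   91   87   93  146   86   90   86   91   90]
 [   0 1285   74   71   67   70  150   70   70   69   70   66   71   85   89  148   90   94   86   87   86]
 [   0   68   72   73   67   70  149   69   71   72   71   72   69   74   71  147   71   68   74   84   90]
 [   1   67   70   70   67   75  152   71   69   71   73   73   68   67   67  
[... 970 characters left out ...]
   29   48   -1    0    1    1]
 [   1    3    0    0    0    0    2   -1    0   -2    0    0   -5    2    0   -1    0    0   -1    0    0]
 [   1   -2    0    1    3   -2    0    4    0    0    2   -2    0    2    3    1   -2   -1    3   -3    0]
 [   3    2    0    0    0    0    5    0    1   -3    4    0    1    1    2    0    0   -1    3    0    0]]
((0.48735010623931885, 0.35944944620132446), (0.2570986747741699, 0.14860688149929047), 1.8389087915420532)
((0.5923413038253784, 0.08475498855113983), (0.21108107268810272, 0.21963094174861908), 86.76384735107422)
((0.45745038986206055, 0.06407568603754044), (0.15056806802749634, 0.031971950083971024), 89.96852111816406) 0.14051613248388964
```

View pics/crop1.png

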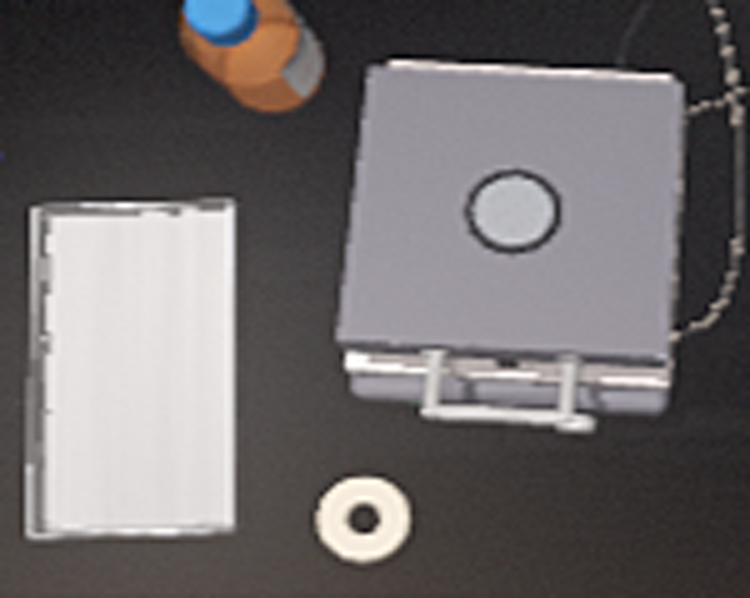

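```bash
python3 - <<'E'
from h import *
from scipy.optimize import least_squares
a=load('top1'); K=a['camera_matrix']
v,u=np.mgrid[0:384,0:512];d=a['depth']
P=np.stack([(u-K[0,2])*d/K[0,0],(v-K[1,2])*d/K[1,1],d],-1)
W=(P-a['t'])@a['R']
for p in [(425,410),(592,424)]: print(pt(a,125+p[0]/5,135+p[1]/4.6,.149))
m=(W[...,2]>.135)&(W[...,2]<.17)&(u>=208)&(u<=243)&(v>=223)&(v<=229)
B=W[m];print(len(B));f=np.polyfit(B[:,1],B[:,0],1);print('bar x=f(y)',f,B[:,1].min(),B[:,1].max(),B[:,2].mean())
# lid plane
m=(W[...,2]>.11)&(W[...,2]<.17)&(u>202)&(u<258)&(v>152)&(v<208)
L=W[m];A=np.c_[L[:,:2],np.ones(len(L))];c=np.linalg.lstsq(A,L[:,2],rcond=None)[0];print('plane',c,'tilt',np.hypot(*c[:2]),'dir',np.arctan2(-c[1],-c[0]))
# lid outline by fitting rect edges
m=(np.abs(W@[-c[0],-c[1],1]-c[2])<.008)&(u>185)&(u<270)&(v>140)&(v<215)
print(cv2.minAreaRect(W[m][:,:2].astype(np.float32)),W[m].mean(0))
E
```

```text
[0.44757075 0.13592626 0.149     ]
[0.43815592 0.03225015 0.149     ]
95
bar x=f(y) [0.03954128 0.44300309] 0.04886880288857549 0.13888209680526417 0.15266999495645542
plane [-0.18854169  0.01091429  0.25159568] tilt 0.18885733147135342 dir -0.05782340143377911
((0.5874626040458679, 0.08550834655761719), (0.20612230896949768, 0.20393851399421692), 86.79093933105469) [0.58539384 0.08517831 0.14201296]
```

```bash
cat >> h.py <<'E'
np.set_printoptions(suppress=True,precision=4)
def rot(ang,tilt=0):
    y=np.array([np.cos(ang),np.sin(ang),0]);z=np.array([0,0,-1.])
    return Ro.from_matrix(np.c_[np.cross(y,z),y,z])
def go(p,ang=None,R=None):
    s=telemetry.read_state();T=Ro.from_quat(s['tcp_rot']);R=R or rot(ang)
    print(s['t'],'d',T.inv().apply(np.array(p)-s['ee_pos']),'r',(T.inv()*R).as_rotvec())
E
python3 -c "
from h import *
go([.443,.09,.23],-.057)"
```

```text
0.1 d [-0.3733 -0.3194  0.02  ] r [-0.0017  0.0011  1.229 ]
```

```bash
R='';
python3 jog.py '-.373 -.319 .02 0 0 1.229 .04;-.373 -.319 .02 0 0 1.229 .04;-.373 -.319 .02 0 0 1.229 .04;-.373 -.319 .02 0 0 1.229 .04;-.373 -.319 .02 0 0 1.229 .04'
python3 -c "
from h import *
go([.443,.09,.23],-.057)"
```

```text
t: 0.6
ee_pos: [0.3354, 0.3047, 0.2398]
tcp_rot: [0.546, 0.838, -0.0, 0.0]
contact_force: [1.6, 0.7, -1.0]
gripper_width: 0.0401
grasp_force: 0.0
0.6 d [-0.2399  0.0115  0.0098] r [-0.0003  0.0004  0.4737]
```

```bash
cd .;
python3 jog.py '-.24 .012 .01 0 0 .474 .04;-.24 .012 .01 0 0 .474 .04;-.24 .012 .01 0 0 .474 .04;-.24 .012 .01 0 0 .474 .04;-.24 .012 .01 0 0 .474 .04'
python3 jog.py '0 0 0 0 0 0 .04;0 0 0 0 0 0 .04'
python3 - <<'E'
from h import *
go([.443,.09,.149],-.057)
s=telemetry.read_state(); c=cap('wrist','w1'); 
cv2.imwrite('pics/w1b.png',c['color'])
# cloud to world
K=c['camera_matrix'];v,u=np.mgrid[0:384,0:512];d=c['depth']
P=np.stack([(u-K[0,2])*d/K[0,0],(v-K[1,2])*d/K[1,1],d],-1)
M=c['mount'];Tl=P@M[:3,:3].T+M[:3,3];W=Ro.from_quat(s['tcp_rot']).apply(Tl.reshape(-1,3)).reshape(P.shape)+s['ee_pos']
np.save('/tmp/w1W.npy',W)
m=(d>0)&(W[...,2]>.135)&(W[...,2]<.17)&(W[...,0]<.46)&(W[...,0]>.42)&(abs(W[...,1]-.09)<.03)
B=W[m];print(len(B),np.polyfit(B[:,1]-.09,B[:,0],1),B[:,2].max(),np.median(B[:,2]))
E
```

```text
t: 1.1
ee_pos: [0.445, 0.09, 0.2299]
tcp_rot: [0.726, 0.688, -0.0, 0.0]
contact_force: [-0.1, 0.2, 0.7]
gripper_width: 0.0401
grasp_force: 0.0
t: 1.3
ee_pos: [0.4443, 0.0918, 0.2297]
tcp_rot: [0.726, 0.687, -0.0, -0.001]
contact_force: [-1.0, 0.7, -0.2]
gripper_width: 0.04
grasp_force: 0.0
1.3 d [-0.0019 -0.0011  0.0807] r [-0.0015 -0.0003  0.0019]
1289 [0.0599 0.4449] 0.15478079570136427 0.15238629866020176
```

View pics/w1b.png

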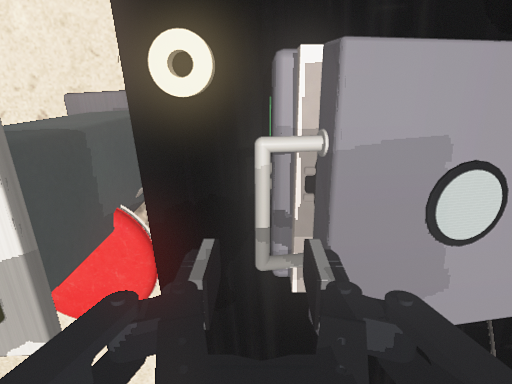

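The wrist view shows the bar at column 263, rows 145–263, with the open fingers straddling it.

```bash
python3 - <<'E'
from h import *
W=np.load('/tmp/w1W.npy')
for r,c in [(145,263),(263,263),(143,300),(258,285)]: print(W[r,c])
# lid plane, front edge and side edges
m=(W[...,2]>.12)&(W[...,2]<.17)&(W[...,0]>.5)
L=W[m];print(L[:,1].max())
s=telemetry.read_state();print(s['ee_pos']);go([.4448,.0895,.149],-.058)
E
```

```text
[0.448  0.136  0.1538]
[0.4436 0.0544 0.1528]
[0.471  0.1352 0.1495]
[0.4591 0.0544 0.1474]
0.19292703336706393
[0.4438 0.0926 0.2297]
1.35 d [-0.0031  0.0013  0.0807] r [-0.0016 -0.0005  0.0049]
```

```bash
cd .;
python3 jog.py '.002 .001 .04 0 0 0 .04;.002 .001 .081 0 0 0 .04;.002 .001 .081 0 0 0 .0;.002 .001 .081 0 0 0 .0;.002 .001 .081 0 0 0 .0' 25
python3 -c "
from h import *
dr=np.array([np.cos(-.058),np.sin(-.058)])
s=telemetry.read_state();h=np.array([.6775,.0812])
for a in [.229,.42,.6,.8,1.0,1.2,1.4,1.6,1.79]:
  xy=h-.24*np.cos(a)*dr;print(a);go([xy[0],xy[1],.094+.24*np.sin(a)],-.058)
"
```

```text
t: 1.85
ee_pos: [0.4451, 0.0956, 0.1503]
tcp_rot: [0.725, 0.689, 0.0, -0.0]
contact_force: [-2.7, 1.2, -1.5]
gripper_width: 0.0087
grasp_force: 24.3
0.229
1.85 d [-0.0009 -0.0009  0.0018] r [-0.0004 -0.0007  0.0072]
0.42
1.85 d [-0.001   0.0137 -0.0416] r [-0.0004 -0.0007  0.0072]
0.6
1.85 d [-0.0011  0.0347 -0.0792] r [-0.0004 -0.0007  0.0072]
0.8
1.85 d [-0.0013  0.0656 -0.1159] r [-0.0004 -0.0007  0.0072]
1.0
1.85 d [-0.0015  0.1031 -0.1457] r [-0.0004 -0.0007  0.0072]
1.2
1.85 d [-0.0018  0.1458 -0.1675] r [-0.0004 -0.0007  0.0072]
1.4
1.85 d [-0.0021  0.192  -0.1803] r [-0.0004 -0.0007  0.0072]
1.6
1.85 d [-0.0025  0.2398 -0.1837] r [-0.0004 -0.0007  0.0072]
1.79
1.85 d [-0.0028  0.2849 -0.1781] r [-0.0004 -0.0007  0.0072]
```

```bash
cd .;
python3 jog.py '0 .006 -.022 0 0 0 0;0 .014 -.042 0 0 0 0;0 .023 -.061 0 0 0 0;0 .035 -.079 0 0 0 0;-.001 .049 -.098 0 0 0 0'
python3 jog.py '0 .016 -.018 0 0 0 0;0 .034 -.034 0 0 0 0;0 .054 -.048 0 0 0 0;0 .075 -.061 0 0 0 0;-.001 .097 -.07 0 0 0 0'
```

```text
t: 2.35
ee_pos: [0.4932, 0.0927, 0.2496]
tcp_rot: [0.725, 0.689, 0.001, -0.001]
contact_force: [-0.6, 6.3, -3.3]
gripper_width: 0.0088
grasp_force: 24.3
t: 2.85
ee_pos: [0.591, 0.0871, 0.3219]
tcp_rot: [0.725, 0.689, 0.002, -0.0]
contact_force: [-1.8, 5.9, 0.1]
gripper_width: 0.0084
grasp_force: 24.8
```

```bash
cd .;
python3 jog.py '0 .023 -.008 0 0 0 0;0 .046 -.013 0 0 0 0;0 .07 -.016 0 0 0 0;0 .094 -.016 0 0 0 0;0 .116 -.014 0 0 0 0'
python3 jog.py '0 .012 .002 0 0 0 0;0 .022 .004 0 0 0 0;0 .026 .005 0 0 0 0;0 .026 .005 0 0 0 0'
```

```text
t: 3.35
ee_pos: [0.7082, 0.0803, 0.3354]
tcp_rot: [0.725, 0.689, 0.003, 0.001]
contact_force: [-1.6, 2.2, 3.1]
gripper_width: 0.0087
grasp_force: 25.7
t: 3.75
ee_pos: [0.7311, 0.0789, 0.3305]
tcp_rot: [0.725, 0.689, 0.001, -0.001]
contact_force: [-7.7, 3.1, 8.3]
gripper_width: 0.0088
grasp_force: 26.7
```

```bash
cd .;
python3 jog.py '0 0 0 0 0 0 .04;0 0 0 0 0 0 .04;0 0 -.04 0 0 0 .04;0 -.03 -.06 0 0 0 .04;0 -.08 -.06 0 0 0 .05'
python3 jog.py '0 -.05 .02 0 0 0 .05;0 -.10 .04 0 0 0 .05;0 -.15 .04 0 0 0 .05;0 -.18 .04 0 0 0 .05;0 -.18 .04 0 0 0 .05'
python3 - <<'E'
from h import *
s=telemetry.read_state();print(s['ee_pos'],s['tcp_rot']);c=cap('wrist','w2');a=cap('top','top2')
K=c['camera_matrix'];v,u=np.mgrid[0:384,0:512];d=c['depth']
P=np.stack([(u-K[0,2])*d/K[0,0],(v-K[1,2])*d/K[1,1],d],-1)
M=c['mount'];Tl=P@M[:3,:3].T+M[:3,3];W=Ro.from_quat(s['tcp_rot']).apply(Tl.reshape(-1,3)).reshape(P.shape)+s['ee_pos']
np.save('/tmp/w2W.npy',W)
E
```

```text
t: 4.25
ee_pos: [0.6565, 0.0812, 0.3889]
tcp_rot: [0.726, 0.688, 0.003, 0.003]
contact_force: [0.2, 0.7, 0.6]
gripper_width: 0.0499
grasp_force: 0.0
t: 4.75
ee_pos: [0.4678, 0.0909, 0.3465]
tcp_rot: [0.725, 0.689, -0.001, -0.001]
contact_force: [0.7, -0.2, -0.4]
gripper_width: 0.0499
grasp_force: 0.0
[0.4678 0.0909 0.3465] [ 0.7249  0.6888 -0.001  -0.0007]
```

View pics/w2.png

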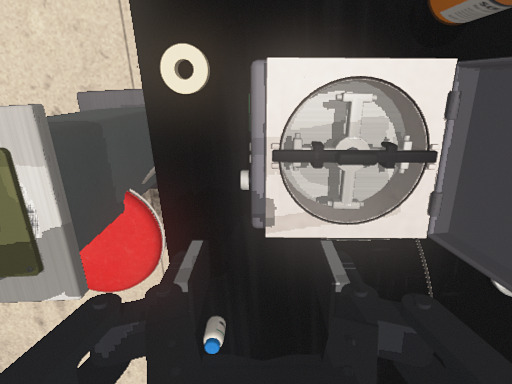

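The lid stands open and the bracket is visible: bar from (273,156) to (437,156), grip block about (353,156), bowl circle centred near (355,150).

```bash
python3 - <<'E'
from h import *
W=np.load('/tmp/w2W.npy');c=load('w2');g=c['color'].max(2)
print(W[156,276],W[156,434],W[156,353])
# deck plane/ hi points bracket: dark and z>.085
v,u=np.mgrid[0:384,0:512]
m=(W[...,2]>.088)&(W[...,2]<.12)&(g<80)&(u>270)&(u<440)&(v>148)&(v<166)
B=W[m];print(len(B),cv2.minAreaRect(B[:,:2].astype(np.float32)),np.polyfit(B[:,0]-.57,B[:,1],1))
t=B[B[:,2]>.105];print(len(t),t[:,2].mean(),cv2.minAreaRect(t[:,:2].astype(np.float32)))
# deck outline
m=(abs(W[...,2]-.09)<.006)&(u>255)&(u<462)&(v>50)&(v<245)&(g>120)
r=cv2.minAreaRect(W[m][:,:2].astype(np.float32));print(r,np.median(W[m][:,2]))
e=np.median(W[m][:,:2],0);print(e)
E
```

```text
[0.4845 0.0912 0.0971] [0.6651 0.0823 0.0984] [0.5688 0.0901 0.1123]
2171 ((0.5779834389686584, 0.08450353145599365), (0.020887386053800583, 0.1961609423160553), 86.97007751464844) [-0.0568  0.0872]
480 0.11093508023230947 ((0.5747687220573425, 0.0868576392531395), (0.013196178711950779, 0.0436563715338707), 86.31185913085938)
((0.5782595872879028, 0.08567250519990921), (0.21229992806911469, 0.210550919175148), 87.01039123535156) 0.08970617688795449
[0.5759 0.1228]
```

```bash
python3 -c "
from h import *
go([.5748,.087,.2],1.514)"
python3 jog.py '0 .03 .04 0 0 -.5 .05;0 .06 .08 0 0 -1 .05;0 .107 .14 0 0 -1.2 .05;0 .107 .146 0 0 -1.572 .05;0 .107 .146 0 0 -1.572 .05'
python3 jog.py '0 0 0 0 0 -.15 .045;0 0 0 0 0 -.3 .045;0 0 0 0 0 -.45 .045;0 0 0 0 0 -.6 .045;0 0 0 0 0 -.75 .045'
python3 -c "
from h import *
go([.5748,.087,.112],1.514)"
```

```text
4.85 d [0.0013 0.1012 0.1475] r [ 0.0024  0.0023 -1.5657]
t: 5.35
ee_pos: [0.5823, 0.0847, 0.1946]
tcp_rot: [0.42, 0.907, -0.002, -0.002]
contact_force: [-0.3, 0.2, 0.3]
gripper_width: 0.05
grasp_force: 0.0
t: 5.85
ee_pos: [0.5827, 0.0852, 0.1997]
tcp_rot: [0.058, 0.998, -0.0, 0.001]
contact_force: [-0.6, -0.2, -0.3]
gripper_width: 0.0451
grasp_force: 0.0
5.85 d [0.0081 0.0009 0.0877] r [-0.0001  0.0014 -0.0603]
```

```bash

python3 jog.py '.008 .001 .02 0 0 -.06 .045;.008 .001 .05 0 0 -.06 .045;.008 .001 .087 0 0 -.06 .045;.008 .001 .087 0 0 -.06 .0;.008 .001 .087 0 0 -.06 .0' 40
python3 jog.py '0 0 0 0 0 0 0;0 0 0 0 0 0 0' 40
```

```text
t: 6.35
ee_pos: [0.5735, 0.0872, 0.1125]
tcp_rot: [0.032, 1.0, -0.0, -0.001]
contact_force: [-0.6, -1.0, 1.0]
gripper_width: 0.0168
grasp_force: 0.0
t: 6.55
ee_pos: [0.5741, 0.087, 0.1147]
tcp_rot: [0.031, 1.0, -0.0, 0.002]
contact_force: [0.5, -3.2, -2.1]
gripper_width: 0.0129
grasp_force: 42.2
```

```bash

python3 jog.py '0 0 -.02 0 0 0 0;0 0 -.05 0 0 0 0;0 0 -.08 0 0 0 0;0 0 -.1 0 0 0 0;0 0 -.1 0 0 0 0'
python3 -c "
from h import *
go([.487,.359,.2],1.58)
go([.487,.359,.046],1.58)"
```

```text
t: 7.05
ee_pos: [0.5755, 0.088, 0.2182]
tcp_rot: [0.031, 0.999, 0.001, 0.005]
contact_force: [0.8, 0.9, -1.2]
gripper_width: 0.013
grasp_force: 42.2
7.05 d [0.1056 0.2649 0.0177] r [ 0.0017  0.0104 -0.0721]
7.05 d [0.1072 0.2646 0.1717] r [ 0.0017  0.0104 -0.0721]
```

```bash

python3 jog.py '.015 .04 0 0 0 0 0;.035 .085 .0 0 0 -.03 0;.053 .13 .0 0 0 -.05 0;.07 .175 0 0 0 -.07 0;.088 .22 .01 0 0 -.07 0'
python3 jog.py '.013 .03 .0 0 0 0 0;.018 .044 .03 0 0 0 0;.018 .044 .07 0 0 0 0;.018 .044 .11 0 0 0 0;.018 .044 .13 0 0 0 0'
python3 jog.py '0 0 0 0 0 0 0'
python3 -c "
from h import *
go([.487,.359,.043],1.58)
c=cap('scene','sc2');cv2.imwrite('pics/sc2c.png',cv2.resize(c['color'][130:270,70:300],None,fx=3,fy=3,interpolation=2))"
```

```text
t: 7.55
ee_pos: [0.4984, 0.3147, 0.2039]
tcp_rot: [-0.004, 1.0, 0.001, 0.001]
contact_force: [1.4, 0.2, -1.6]
gripper_width: 0.0128
grasp_force: 42.2
t: 8.05
ee_pos: [0.4774, 0.3554, 0.0693]
tcp_rot: [-0.004, 1.0, -0.001, -0.002]
contact_force: [-0.0, -1.2, 0.2]
gripper_width: 0.0131
grasp_force: 42.2
t: 8.15
ee_pos: [0.4771, 0.3548, 0.0692]
tcp_rot: [-0.004, 1.0, -0.002, -0.004]
contact_force: [-1.3, -0.2, -1.2]
gripper_width: 0.0133
grasp_force: 42.2
8.15 d [-0.0101  0.0042  0.0261] r [-0.0042 -0.0072 -0.0018]
```

View pics/sc2c.png

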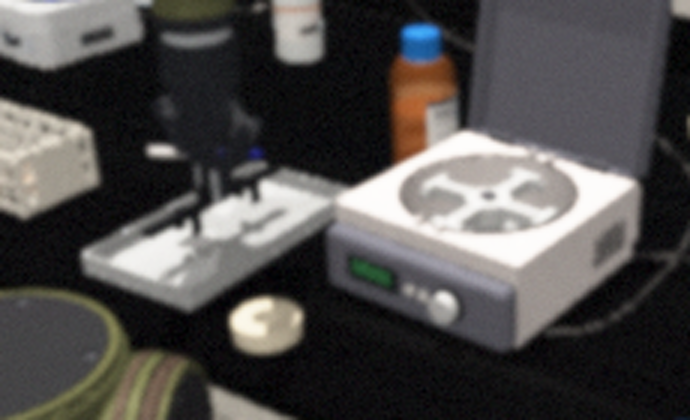

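Bracket hangs level over the tray (crop ~(220,205)); the lid stands open and the rotor is clear at (485,195). Lower it.

```bash

python3 jog.py '-.01 .004 .01 0 0 0 0;-.01 .004 .018 0 0 0 0;-.01 .004 .023 0 0 0 0;-.01 .004 .023 0 0 0 0'
python3 jog.py '0 0 .003 0 0 0 0;0 0 .003 0 0 0 0'
```

```text
t: 8.6
ee_pos: [0.4898, 0.3602, 0.0497]
tcp_rot: [-0.003, 1.0, -0.0, -0.0]
contact_force: [-0.2, -0.2, -0.4]
gripper_width: 0.0128
grasp_force: 42.2
t: 8.8
ee_pos: [0.4899, 0.3604, 0.0471]
tcp_rot: [-0.004, 1.0, -0.0, -0.0]
contact_force: [-0.0, -0.3, -0.6]
gripper_width: 0.013
grasp_force: 42.2
```

```bash

python3 jog.py '0 0 .002 0 0 0 0;0 0 .003 0 0 0 0'
python3 jog.py '0 0 .001 0 0 0 0;0 0 .002 0 0 0 0'
```

```text
t: 9.0
ee_pos: [0.4901, 0.3605, 0.0442]
tcp_rot: [-0.004, 1.0, 0.0, 0.0]
contact_force: [-0.5, 0.6, -1.0]
gripper_width: 0.0131
grasp_force: 42.2
t: 9.2
ee_pos: [0.4901, 0.3605, 0.0421]
tcp_rot: [-0.004, 1.0, 0.0, 0.0]
contact_force: [1.0, -0.9, 3.4]
gripper_width: 0.013
grasp_force: 42.9
```

```bash

python3 jog.py '0 0 0 0 0 0 .03;0 0 0 0 0 0 .03;0 0 -.02 0 0 0 .03;0 0 -.07 0 0 0 .03;0 0 -.12 0 0 0 .03'
python3 jog.py '-.02 -.03 -.05 0 0 0 .03;-.02 -.06 -.07 0 0 0 .0;-.02 -.1 -.07 0 0 0 .0;-.02 -.1 -.07 0 0 0 .0'
python3 - <<'E'
from h import *
s=telemetry.read_state();print(s['ee_pos'],s['gripper_width']);
a=cap('top','top3');w=cap('wrist','w3')
A=cv2.resize(a['color'][130:265,125:275],None,fx=2.6,fy=4.4,interpolation=2)
A=cv2.resize(a['color'][130:265,125:275],(444,400),interpolation=2)
B=cv2.resize(w['color'],(356,267))
im=np.zeros((400,800,3),np.uint8);im[:,:444]=A;im[:267,444:]=B
cv2.imwrite('pics/t3.png',im)
E
```

```text
t: 9.7
ee_pos: [0.4892, 0.3599, 0.1622]
tcp_rot: [-0.004, 1.0, -0.001, -0.002]
contact_force: [0.9, 0.6, 0.4]
gripper_width: 0.0297
grasp_force: 0.0
t: 10.1
ee_pos: [0.511, 0.2567, 0.2339]
tcp_rot: [-0.002, 1.0, -0.001, 0.001]
contact_force: [0.3, 1.4, 0.4]
gripper_width: -0.0002
grasp_force: 0.0
[0.511  0.2567 0.2339] -0.000153035226659037
```

View pics/t3.png

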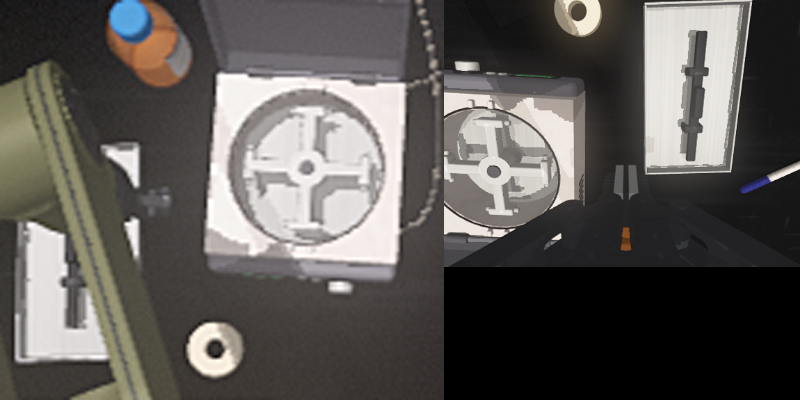

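The bracket lies in the tray (right panel, bar from (697,35) to (690,160)). The rotor hub is at (307,167) in the left panel, arms near angle 0.

```bash
python3 - <<'E'
from h import *
a=load('top3')
f=lambda x,y:pt(a,125+x*150/444,130+y*135/400,.086)
c=f(307,167);print(c,[np.degrees(np.arctan2(*(f(*p)-c)[[1,0]])) for p in [(312,112),(300,222),(370,168),(250,165)]])
C=np.array([.5742,.0868]);e=np.array([np.cos(-.057),np.sin(-.057)]);n=np.array([-e[1],e[0]])
p=C-.035*e+.038*n;print(p)
go([p[0],p[1],.20],1.514);go([p[0],p[1],.0925],1.514)
E
```

```text
[0.5751 0.0824 0.086 ] [np.float64(-4.705150966215461), np.float64(173.25141479751596), np.float64(-90.92287021913516), np.float64(87.96712746709174)]
[0.5414 0.1267]
10.2 d [-0.03   -0.1333  0.0324] r [0.0007 0.0003 0.062 ]
10.2 d [-0.03   -0.1333  0.1399] r [0.0007 0.0003 0.062 ]
```

```bash

python3 jog.py '-.01 -.045 0 0 0 .06 0;-.02 -.09 .01 0 0 .06 0;-.03 -.135 .03 0 0 .06 0;-.03 -.135 .07 0 0 .06 0;-.03 -.135 .09 0 0 .06 0'
python3 jog.py '0 0 .01 0 0 0 0;0 0 .01 0 0 0 0'
python3 - <<'E'
from h import *
go([.5416,.125,.091],1.514)
s=telemetry.read_state();w=cap('wrist','w4')
cv2.imwrite('pics/w4.png',w['color'])
E
```

```text
t: 10.7
ee_pos: [0.5406, 0.1251, 0.1391]
tcp_rot: [0.027, 1.0, -0.0, -0.002]
contact_force: [-0.6, 0.1, 0.4]
gripper_width: 0.0
grasp_force: 0.0
t: 10.9
ee_pos: [0.5408, 0.1266, 0.1303]
tcp_rot: [0.026, 1.0, -0.0, -0.002]
contact_force: [0.0, -1.1, 0.3]
gripper_width: 0.0
grasp_force: 0.0
10.9 d [-0.001  -0.0015  0.0393] r [-0.0005 -0.0037  0.0049]
```

View pics/w4.png

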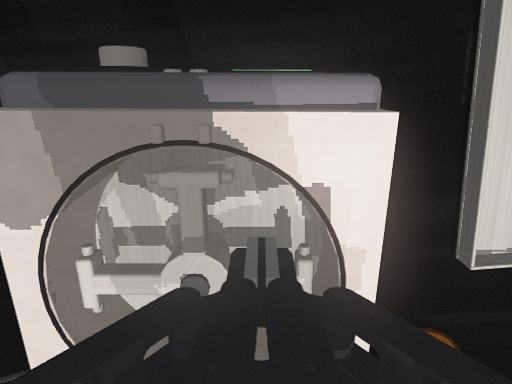

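The fingertip sits in the open front-left quadrant (tip at (262,255)), between the arms at columns ~195 and row ~275.

```bash

python3 jog.py '0 -.003 .02 0 0 0 0;0 -.003 .039 0 0 0 0;0 -.003 .039 0 0 0 0'
python3 jog.py '-.008 0 0 0 0 0 0;-.02 0 0 0 0 0 0;-.035 0 0 0 0 0 0;-.035 0 -.04 0 0 0 0;-.035 0 -.09 0 0 0 0'
cat > rot.py <<'E'
import sys
from h import *
n=sys.argv[1]
s=telemetry.read_state();c=cap('wrist','r'+n);print(s['t'],s['ee_pos'],s['tcp_rot'])
E
python3 rot.py 0
python3 jog.py '.04 0 -.03 0 0 0 0;.08 0 -.06 0 0 0 0'
python3 rot.py 1;python3 rot.py 2
python3 - <<'E'
from h import *
im=np.hstack([cv2.resize(load('r%d'%i)['color'],(266,200)) for i in range(3)])
cv2.imwrite('pics/r012.png',im)
E
```

```text
t: 11.25
ee_pos: [0.541, 0.1235, 0.0925]
tcp_rot: [0.026, 1.0, -0.0, -0.001]
contact_force: [0.8, -0.0, 0.2]
gripper_width: -0.0001
grasp_force: 0.0
t: 11.75
ee_pos: [0.5772, 0.1208, 0.183]
tcp_rot: [0.027, 1.0, -0.0, -0.001]
contact_force: [1.0, 0.4, -0.6]
gripper_width: -0.0002
grasp_force: 0.0
11.75 [0.5772 0.1208 0.183 ] [ 0.0265  0.9996 -0.0003 -0.0015]
t: 12.0
ee_pos: [0.4984, 0.1253, 0.2451]
tcp_rot: [0.027, 1.0, 0.0, 0.001]
contact_force: [-0.4, 0.6, 0.4]
gripper_width: 0.0003
grasp_force: 0.0
12.0 [0.4984 0.1253 0.2451] [0.0268 0.9996 0.0003 0.0015]
12.05 [0.4924 0.1258 0.2498] [0.0262 0.9997 0.0009 0.0014]
```

View pics/r012.png

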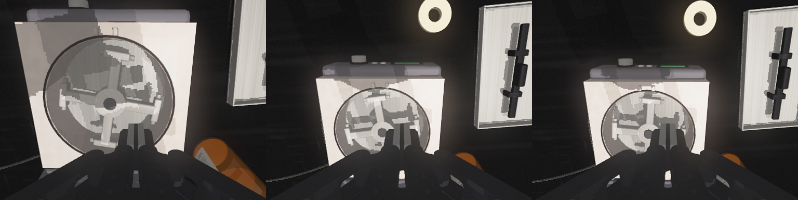

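The rotor's arms stand at a different angle in each panel, so it is spinning. I'll hold still and watch until it stops.

```bash

cat > diff.py <<'E'
from h import *
fr=[];
for i in range(2):
    s=telemetry.read_state();fr.append(viewer.camera('wrist')['color'].astype(int))
d=np.abs(fr[0]-fr[1]).max(2)[140:320,100:350]
print('DIFF',s['t'],(d>40).sum())
np.save('/tmp/f%.2f.npy'%s['t'],fr[1])
E
H='0 0 0 0 0 0 0'
python3 jog.py '0 0 0 0 0 0 0;0 0 0 0 0 0 0;0 0 0 0 0 0 0' |head -1; python3 diff.py
for i in 1 2 3 4 5 6; do python3 jog.py '0 0 0 0 0 0 0;0 0 0 0 0 0 0;0 0 0 0 0 0 0;0 0 0 0 0 0 0' |head -1; python3 diff.py; done
```

```text
t: 12.4
DIFF 12.45 3629
t: 12.9
DIFF 12.95 2425
t: 13.4
DIFF 13.45 2181
t: 13.9
DIFF 13.95 1949
t: 14.4
DIFF 14.45 1419
t: 14.9
DIFF 14.95 1180
t: 15.4
DIFF 15.45 621
```

```bash

for i in 1 2 3 4 5 6; do python3 jog.py '0 0 0 0 0 0 0;0 0 0 0 0 0 0;0 0 0 0 0 0 0;0 0 0 0 0 0 0;0 0 0 0 0 0 0' |head -1; python3 diff.py; done
python3 - <<'E'
from h import *
import glob
F=[np.load(f).astype(int) for f in sorted(glob.glob('/tmp/f*.npy'))]
print([(np.abs(F[i]-F[-1]).max(2)[140:320,100:350]>40).sum() for i in range(len(F))])
h=np.array([.6775,.0812]);e=np.array([np.cos(-.057),np.sin(-.057)])
a=1.79;p=h-.24*np.cos(a)*e;print(p)
go([p[0]-.17,p[1]+.01,.40],-.057);go([p[0],p[1],.40],-.057)
E
```

```text
t: 16.0
DIFF 16.05 208
t: 16.6
DIFF 16.65 5
t: 17.2
DIFF 17.25 1
t: 17.8
DIFF 17.85 1
t: 18.4
DIFF 18.45 5
t: 19.0
DIFF 19.05 1
[np.int64(5401), np.int64(2528), np.int64(3353), np.int64(5626), np.int64(2258), np.int64(5715), np.int64(3680), np.int64(1193), np.int64(1), np.int64(9), np.int64(3), np.int64(4), np.int64(0)]
[0.7296 0.0782]
19.1 d [-0.0648 -0.0336 -0.1569] r [0.    0.    1.575]
19.1 d [-0.2351 -0.0346 -0.1569] r [0.    0.    1.575]
```

The rotor stopped at about 16.5 s with the lid still open. Now I'll fetch the handle.

```bash

python3 jog.py '-.02 -.01 -.05 0 0 .15 .04;-.03 -.02 -.1 0 0 .3 .04;-.05 -.034 -.15 0 0 .45 .04;-.065 -.034 -.157 0 0 .6 .04;-.065 -.034 -.157 0 0 .75 .04'
python3 jog.py '0 0 0 0 0 .15 .04;0 0 0 0 0 .3 .04;0 0 0 0 0 .45 .04;0 0 0 0 0 .6 .04;0 0 0 0 0 .75 .04'
python3 -c "
from h import *
go([.730,.0789,.40],-.057)"
```

```text
t: 19.6
ee_pos: [0.5636, 0.0871, 0.4042]
tcp_rot: [0.394, 0.919, 0.002, 0.004]
contact_force: [-0.4, -0.2, -0.7]
gripper_width: 0.0402
grasp_force: 0.0
t: 20.1
ee_pos: [0.5597, 0.0878, 0.4]
tcp_rot: [0.703, 0.711, -0.0, -0.0]
contact_force: [-0.4, 0.3, 0.1]
gripper_width: 0.04
grasp_force: 0.0
20.1 d [-0.0109  0.1701 -0.0001] r [-0.0003  0.      0.0688]
```

```bash

python3 jog.py '-.003 .04 0 0 0 .03 .04;-.006 .085 0 0 0 .069 .04;-.009 .13 0 0 0 .069 .04;-.011 .17 0 0 0 .069 .04;-.011 .17 0 0 0 .069 .04'
python3 - <<'E'
from h import *
s=telemetry.read_state();go([.730,.0789,.331],-.057);c=viewer.camera('wrist')
K=c['camera_matrix'];v,u=np.mgrid[0:384,0:512];d=c['depth']
P=np.stack([(u-K[0,2])*d/K[0,0],(v-K[1,2])*d/K[1,1],d],-1)
M=c['mount'];Tl=P@M[:3,:3].T+M[:3,3];W=Ro.from_quat(s['tcp_rot']).apply(Tl.reshape(-1,3)).reshape(P.shape)+s['ee_pos']
m=(d>0)&(W[...,2]>.318)&(W[...,2]<.35)&(abs(W[...,0]-.73)<.04)&(abs(W[...,1]-.08)<.06)
B=W[m];print(len(B),B.min(0),B.max(0),np.median(B,0))
E
```

```text
t: 20.6
ee_pos: [0.7345, 0.0792, 0.3955]
tcp_rot: [0.725, 0.688, -0.001, -0.001]
contact_force: [-0.6, 0.2, -0.9]
gripper_width: 0.0398
grasp_force: 0.0
20.6 d [-0.0005 -0.0043  0.0645] r [-0.0023  0.0006  0.005 ]
2264 [0.7225 0.0322 0.3181] [0.7385 0.1245 0.3351] [0.7316 0.0845 0.3322]
```

```bash

python3 jog.py '0 -.003 .03 0 0 0 .04;0 -.003 .062 0 0 0 .04;0 -.003 .062 0 0 0 0;0 -.003 .062 0 0 0 0;0 -.003 .062 0 0 0 0' 25
python3 -c "
from h import *
h=np.array([.6775,.0812]);e=np.array([np.cos(-.057),np.sin(-.057)])
for a in np.arange(1.79,0,-.195): 
  p=h-.24*np.cos(a)*e;print(round(a,3));go([p[0],p[1],.094+.24*np.sin(a)],-.057)"
```

```text
t: 21.15
ee_pos: [0.7265, 0.0801, 0.3392]
tcp_rot: [0.725, 0.689, 0.0, 0.0]
contact_force: [-1.0, 0.0, -6.2]
gripper_width: 0.0086
grasp_force: 26.9
1.79
21.15 d [-0.0017  0.0032  0.0109] r [ 0.0001 -0.      0.0061]
1.595
21.15 d [-0.0015 -0.0432  0.0052] r [ 0.0001 -0.      0.0061]
1.4
21.15 d [-0.0012 -0.0898  0.0086] r [ 0.0001 -0.      0.0061]
1.205
21.15 d [-0.0009 -0.1349  0.021 ] r [ 0.0001 -0.      0.0061]
1.01
21.15 d [-0.0006 -0.1767  0.0419] r [ 0.0001 -0.      0.0061]
0.815
21.15 d [-0.0004 -0.2136  0.0705] r [ 0.0001 -0.      0.0061]
0.62
21.15 d [-0.0002 -0.2444  0.1057] r [ 0.0001 -0.      0.0061]
0.425
21.15 d [-0.0001 -0.2677  0.1462] r [ 0.0001 -0.      0.0061]
0.23
21.15 d [-0.     -0.2827  0.1904] r [ 0.0001 -0.      0.0061]
0.035
21.15 d [ 0.     -0.2889  0.2367] r [ 0.0001 -0.      0.0061]
```

```bash

python3 jog.py '0 -.02 -.005 0 0 0 0;0 -.043 -.005 0 0 0 0;0 -.067 -.004 0 0 0 0;0 -.09 -.001 0 0 0 0;0 -.113 .004 0 0 0 0'
python3 jog.py '0 -.022 .007 0 0 0 0;0 -.043 .017 0 0 0 0;0 -.064 .028 0 0 0 0;0 -.083 .042 0 0 0 0;0 -.1 .057 0 0 0 0'
python3 -c "
from h import *
h=np.array([.6775,.0812]);e=np.array([np.cos(-.057),np.sin(-.057)])
for a in [.815,.72,.62,.52,.425,.33,.23,.13,.042]: 
  p=h-.24*np.cos(a)*e;print(round(a,3));go([p[0],p[1],.094+.24*np.sin(a)],-.057)"
```

```text
t: 21.65
ee_pos: [0.6155, 0.0863, 0.3376]
tcp_rot: [0.725, 0.689, 0.003, 0.002]
contact_force: [3.0, 1.3, -3.9]
gripper_width: 0.0086
grasp_force: 25.8
t: 22.15
ee_pos: [0.5149, 0.0919, 0.2809]
tcp_rot: [0.725, 0.689, 0.003, 0.002]
contact_force: [-0.5, 1.9, 2.8]
gripper_width: 0.0087
grasp_force: 26.9
0.815
22.15 d [-0.0014 -0.0018  0.0122] r [ 0.0071 -0.0027  0.0061]
0.72
22.15 d [-0.0014 -0.0177  0.0285] r [ 0.0071 -0.0027  0.0061]
0.62
22.15 d [-0.0013 -0.0328  0.0472] r [ 0.0071 -0.0027  0.0061]
0.52
22.15 d [-0.0013 -0.0459  0.0673] r [ 0.0071 -0.0027  0.0061]
0.425
22.15 d [-0.0013 -0.0564  0.0876] r [ 0.0071 -0.0027  0.0061]
0.33
22.15 d [-0.0013 -0.0649  0.1087] r [ 0.0071 -0.0027  0.0061]
0.23
22.15 d [-0.0013 -0.0717  0.1317] r [ 0.0071 -0.0027  0.0061]
0.13
22.15 d [-0.0014 -0.0762  0.1553] r [ 0.0071 -0.0027  0.0061]
0.042
22.15 d [-0.0014 -0.0781  0.1763] r [ 0.0071 -0.0027  0.0061]
```

```bash

python3 jog.py '-.001 -.018 .018 0 0 0 0;-.001 -.033 .037 0 0 0 0;-.001 -.046 .057 0 0 0 0;-.001 -.056 .078 0 0 0 0;-.001 -.065 .099 0 0 0 0'
python3 jog.py '0 -.007 .023 0 0 0 0;0 -.011 .045 0 0 0 0;0 -.013 .058 0 0 0 0;0 -.013 .066 0 0 0 0;0 -.013 .068 0 0 0 0'
```

```text
t: 22.65
ee_pos: [0.4511, 0.0949, 0.1806]
tcp_rot: [0.725, 0.689, 0.004, 0.001]
contact_force: [1.0, 4.0, 1.8]
gripper_width: 0.0088
grasp_force: 27.3
t: 23.15
ee_pos: [0.4388, 0.0952, 0.1129]
tcp_rot: [0.725, 0.689, 0.003, 0.001]
contact_force: [-7.3, 4.0, 27.3]
gripper_width: 0.0087
grasp_force: 30.3
```

```bash

python3 jog.py '0 0 -.002 0 0 0 .04;0 0 -.002 0 0 0 .04;0 0 -.04 0 0 0 .04;0 0 -.08 0 0 0 .04;0 0 -.13 0 0 0 .04'
python3 jog.py '.04 -.01 -.02 0 0 0 .04;.09 -.01 -.02 0 0 0 .04;.14 -.01 -.02 0 0 0 .04;.19 -.01 -.02 0 0 0 .04;.23 -.01 -.02 0 0 0 .04'
python3 - <<'E'
from h import *
a=cap('top','top4');K=a['camera_matrix']
v,u=np.mgrid[0:384,0:512];d=a['depth']
P=np.stack([(u-K[0,2])*d/K[0,0],(v-K[1,2])*d/K[1,1],d],-1);W=(P-a['t'])@a['R']
m=(W[...,2]>.1)&(W[...,2]<.16)&(W[...,0]>.5)&(W[...,0]<.66)&(W[...,1]>.01)&(W[...,1]<.16)
L=W[m];A=np.c_[L[:,:2]-[.58,.085],np.ones(len(L))];print(len(L),np.linalg.lstsq(A,L[:,2],rcond=None)[0])
m=(abs(W[...,0]-.437)<.012)&(abs(W[...,1]-.09)<.03)&(W[...,2]>.085)&(W[...,2]<.16);print(m.sum(),np.median(W[m],0))
cv2.imwrite('pics/top4c.png',cv2.resize(a['color'][100:270,90:400],(800,439)))
E
```

```text
t: 23.65
ee_pos: [0.4355, 0.0935, 0.2412]
tcp_rot: [0.725, 0.689, -0.001, -0.0]
contact_force: [0.4, -0.9, -0.3]
gripper_width: 0.0402
grasp_force: 0.0
t: 24.15
ee_pos: [0.4385, 0.3268, 0.2614]
tcp_rot: [0.725, 0.689, 0.001, 0.0]
contact_force: [0.9, -1.1, -0.7]
gripper_width: 0.0396
grasp_force: 0.0
2270 [0.002  0.0017 0.1237]
56 [0.4401 0.0919 0.1084]
```

View pics/top4c.png

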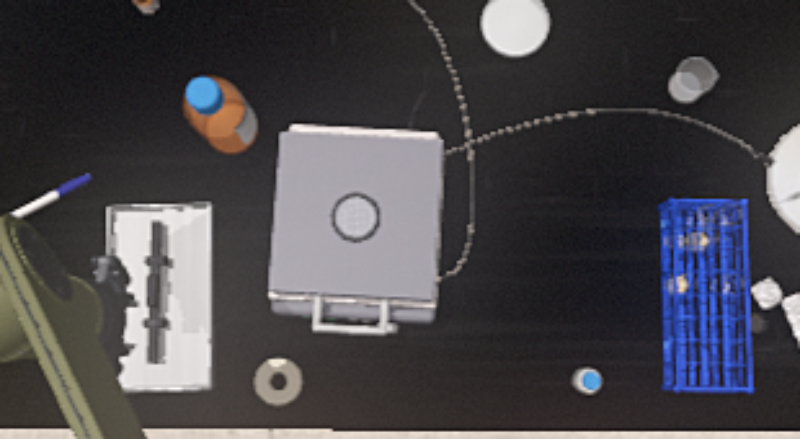

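The lid is level and flush (slope about 0, bar top at 108 mm), the bracket lies in the tray at (157,290), and the bystanders are where they were.

```bash
python3 -c "
from cell import manip, viewer, telemetry
print(manip.sign_off())"
```

```text
the job is handed in; nothing more can be done
None
```

The job is handed in, about 24 s into the 72 s allowed: I opened the lid, laid the bracket in the tray, flicked the rotor so it spun untouched for over 4 s, and closed the lid fully once it had stopped; the bottle, pot, tape roll and rack look unmoved in the last picture.

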